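# Load the dish changer, park the focus target and stop the lens down

### The arm

A 6-joint arm with a two-finger parallel gripper is mounted at the origin on a cart in front of the work surface, level with it; the furniture and walls round the work are solid. World frame = base frame: x ahead of the robot, y to its left, z up, the work surface at z = 0. Lengths are in m, angles in rad, forces in N, time in s.
With the tool pointing down it reaches from about 0.2 to 0.875 m from the base axis. Payload 3.4 kg.
Tool frame: the origin (TCP) lies at the centre of the arm's flange, where the gripper is bolted on; the fingertips stand 199 mm ahead of it and the grasp point (between the pads) lies 180 mm ahead of it; z points along the fingers, y is the direction in which the jaws open and shut (so a half turn about z gives the same grasp; the last joint's range is limited). The gripper opens to 94 mm and grips with 3 to 60 N. Pads are 16 mm wide; open, the fingers measure 119 mm over their backs; the gripper's body (75 mm by 177 mm) begins 78 mm behind the grasp point.
Start: joints at [-1.455, 0.276, 1.505, -0, 1.361, -0.121], TCP at [0.135, -0.559, 0.405] pointing down, gripper open.
Joint ranges: [-2.89, 2.89], [-0.75, 2.08], [0.22, 2.7], [-1.18, 4.32], [0.11, 2.71], [-2.7, 2.7]. Speed limits (rad/s): [2.57, 2.57, 3.14, 3.14, 3.14, 3.14].

### API

Orientations are given as a rotation vector (axis times angle).
In Python, from bench import ctrl, effector, eyes gives the robot as it stands. The module is installed in compiled form; this text tells all that it offers. Calls block until the motion is done:
- ctrl.move_to(position, orientation): joint-space move of the TCP to a pose.
- ctrl.line_to(position, attitude=None, velocity=0.15, stop_force=None): straight line of the TCP; attitude=None keeps the orientation; velocity is the mean speed in m/s. With stop_force (N) it stops when the force on the tool has changed by that much, and returns True; else False.
- ctrl.goto_joints(angles): joint-space move.
- effector.grip(opening, effort=None): finger opening in m; effort is the grip in N (None keeps the last); returns when the fingers have stopped.
- ctrl.dwell(seconds).
- ctrl.ik(position, orientation): joint angles nearest the present ones, or None.
- ctrl.sense(): the state.
- eyes.snapshot(name): name is "scene" or "top"; returns (picture, depth): 420x560x3 uint8, blue, green, red; 420x560 float32, m along the optical axis (not along the pixel's ray), 0 where there is no reading.
- eyes.camera_params(name): a dict with "mtx" (3x3 intrinsics, pixels), "cam_to_world" (4x4, takes a point from camera to world coordinates). Camera axes: x right, y up, looking along -z (the intrinsics and any distortion apply to the point x, -y, -z); pixel columns grow to the right and rows downward; lengths in m; the calibration is good to about 2 mm. A picture is of the moment at which its call begins. camera_params takes no time and is no camera call.
A pose or a line that the arm cannot do raises ctrl.IKError and nothing moves.
- ctrl.hand_in(): hands the job in, once; it reports no verdict.
The state is a dict: "t": time; "qpos": joint angles; "joint_velocities": joint speeds; "joint_torque": joint torques, N m; "tool_pos": TCP position; "tool_rot": TCP orientation; "contact_force": force on the tool from outside, world axes, zero at the start; "torque": the same for the moment, N m; "width": finger opening in m.
Only numpy, scipy, OpenCV 4.12 (cv2) and the standard library are available. Lean on these libraries where they do the work, as an engineer would, in place of code of your own. Each camera call takes 0.05 s, during which the arm holds its last target.

### The job

Get the dish changer ready for imaging: put the focus target, which lies in the front nest, back in its round stand, load every small culture dish on the open desk round the changer (not those at the back by the screen and control panel) into the rotary table, each in a nest of its own (only the nest in the front gap of the clear cover can be reached; the table clicks round by its finger posts), and leave the table clicked in with one of the dishes under the lens. Stop the lens down by turning the slim aperture ring until its thumbscrew stands under the white line on the ring above, without touching the fixed focus ring below it or the fixed ring above it. Do not push the dust cap, the mouse, the objective case or the bottle about.

Things in the scene. Friction and masses are not known exactly. Their poses are not given: they have to be found in the camera images.
- changer: dish changer, fixed: base, rotary table, lens pointing down. Origin on the table axis at desk level; x from the front gap to the lens at the back. Clear cover (62 to 65 mm above the desk) over all of the table with x > -18 mm, and from x = -55 mm where it is over 52 mm to either side; walls at 117 mm either side from x = -53 mm back. Clicked in, the front nest is at x = -70 mm
- table (a joint): angle of the rotary table, anticlockwise from above, 0 at the start, free both ways. Clicks every 60 degrees: a detent pulls it to the nearest click (up to 0.3 N m). Disc 214 mm across, top 40 mm above the desk; six nests 70 mm from the axis; six finger posts 100 mm from it, midway between nests (30 degrees either side of the front at a click), 10 mm thick, from 40 to 55 mm above the desk
- aperture_ring (a joint): angle of the aperture ring about the vertical lens axis, grows anticlockwise seen from above; 0 = thumbscrew straight under the white line, which faces the changer's front (-x). Stops at -0.5 and 2.4. Stiff (0.08 N m) and stays where it is left
- ring_centre (a point): centre of the metal aperture ring (60 mm across, 8 mm high, 125.5 mm above the desk) on the lens axis; it stands out 3 mm beyond the fixed rings. A steel thumbscrew sticks out level from it, up to 40 mm from the axis, head 8 mm thick. Below the focus ring: clamp collar 64 mm across, top 100 mm above the desk, bridge behind it. On top: camera 29 x 29 mm, up to 173 mm above the desk
- lens_axis (a point): point on the lens axis (70 mm behind the table axis), 50 mm above the desk, at the top of a dish in the nest under the lens
- focus_ring: black fixed ring under the aperture ring, 53 mm across, 20 mm high; origin in the middle of its underside. Must not be touched
- rear_ring: black fixed ring above the aperture ring, 54 mm across, 11 mm high, with the white line; origin in the middle of its underside. Must not be touched
- focus_target: dark steel disc 38 mm across, 10 mm high, white top with a cross; 40 g. Lies in the front nest at the start. Origin in the middle of its underside
- stand_floor (a point): the focus target's stand is a round black fixed block on the desk, 62 mm across at the foot, 11 mm high; this is the centre of its recess floor, 8 mm above the desk; the recess is 42 mm across with a rim 3 mm high and 3.5 mm thick
- dust_cap: black dust cap 36 mm across, 12 mm high, among the dishes; not to be used. Origin in the middle of its underside
- mouse: black computer mouse 112 x 62 x 40 mm, bystander; origin in the middle of its underside
- mount_bottle: small brown bottle, 26 mm across, 62 mm high, bystander; origin in the middle of its underside
- objective_case: white case with black screw lid, 45 mm across, 66 mm high, bystander; origin in the middle of its underside
- dish_a: round clear-white culture dish with lid, 38 mm across, 10 mm high, 20 g; origin in the middle of its underside, z up. Stands on the desk at the start, or is absent
- dish_b: round clear-white culture dish with lid, 38 mm across, 10 mm high, 20 g; origin in the middle of its underside, z up. Stands on the desk at the start, or is absent
- dish_c: round clear-white culture dish with lid, 38 mm across, 10 mm high, 20 g; origin in the middle of its underside, z up. Stands on the desk at the start, or is absent
- dish_d: round clear-white culture dish with lid, 38 mm across, 10 mm high, 20 g; origin in the middle of its underside, z up. Stands on the desk at the start, or is absent
- dish_e: round clear-white culture dish with lid, 38 mm across, 10 mm high, 20 g; origin in the middle of its underside, z up. Stands on the desk at the start, or is absent
- nest0 (a point): centre of the floor of nest 0 of the rotary table, 40 mm above the desk (in the front gap at joint 0); a rim 3 mm high and 3.5 mm thick, 42 mm across inside
- nest1 (a point): centre of the floor of nest 1 of the rotary table, 40 mm above the desk (60 degrees anticlockwise from nest 0); a rim 3 mm high and 3.5 mm thick, 42 mm across inside
- nest2 (a point): centre of the floor of nest 2 of the rotary table, 40 mm above the desk (120 degrees anticlockwise from nest 0); a rim 3 mm high and 3.5 mm thick, 42 mm across inside
- nest3 (a point): centre of the floor of nest 3 of the rotary table, 40 mm above the desk (180 degrees anticlockwise from nest 0); a rim 3 mm high and 3.5 mm thick, 42 mm across inside
- nest4 (a point): centre of the floor of nest 4 of the rotary table, 40 mm above the desk (240 degrees anticlockwise from nest 0); a rim 3 mm high and 3.5 mm thick, 42 mm across inside
- nest5 (a point): centre of the floor of nest 5 of the rotary table, 40 mm above the desk (300 degrees anticlockwise from nest 0); a rim 3 mm high and 3.5 mm thick, 42 mm across inside
Things that resemble listed ones, but are neither listed nor needed, are in the scene too. Leave any blue or brown look-alike of the dish_b alone.

How it is judged:
By the outcome, as a careful person would: the job done as asked, in the order asked, and still so for the second after the job is handed in, with the robot touching nothing.
Of dish_a, dish_b, dish_c, dish_d, dish_e only 3 to 5 are there at a start; the rules pass over those that are not, and their reading is None.
At some moment in a run one of dish_a, dish_b, dish_c, dish_d, dish_e may be knocked a few centimetres aside while the robot is not near it.
Once in a run the grip may slacken for a moment while it holds something.
It also fails if it takes over 210 s, if anything falls off the work surface, if the arm or the gripper's body presses on something with over 40 N, if the wrist force passes 120 N, or if a joint passes its speed limit or range.

## Working session

There is one attempt and no reset: what is moved stays moved. The work goes in short steps, each a Python script; the robot and the scene stay as the last script left them, time stands still between calls to the robot, and variables do not carry over. Pictures are saved under pics/ and viewed, and the job is handed in when it is done.

```bash
mkdir -p pics; ls; cat > h.py <<'E'
import numpy as np, cv2
from bench import ctrl, effector, eyes
from scipy.spatial.transform import Rotation as R
E
python3 - <<'E'
from h import *
for n in ("scene","top"):
    p,d=eyes.snapshot(n); np.savez(f"pics/{n}0.npz",p=p,d=d); cv2.imwrite(f"pics/{n}0.png",p)
    c=eyes.camera_params(n); print(n,{k:np.round(v,4).tolist() if hasattr(v,'shape') or isinstance(v,list) else v for k,v in c.items()})
print(ctrl.sense())
E
```

```text
pics
scene {'mtx': [[535.8094, 0.0, 281.3665], [0.0, 535.8094, 213.3023], [0.0, 0.0, 1.0]], 'cam_to_world': [[-0.6186, 0.609, -0.4965, -0.2558], [-0.7856, -0.4917, 0.3757, 0.4926], [-0.0154, 0.6224, 0.7825, 1.3536], [0.0, 0.0, 0.0, 1.0]]}
top {'mtx': [[542.7887, 0.0, 268.574], [0.0, 542.7887, 214.156], [0.0, 0.0, 1.0]], 'cam_to_world': [[0.027, 0.987, -0.1587, 0.3121], [-0.9996, 0.027, -0.0023, -0.0867], [0.002, 0.1587, 0.9873, 1.4759], [0.0, 0.0, 0.0, 1.0]]}
{'t': 0.1, 'qpos': array([-1.45498777e+00,  2.76486630e-01,  1.50598424e+00,  1.49933999e-05,
        1.36067600e+00, -1.20985220e-01]), 'joint_velocities': array([ 0.00101782, -0.00172589, -0.00341257, -0.00111313,  0.00224293,
        0.00116487]), 'joint_torque': array([ 7.32089666e-04, -4.05457914e+01, -2.37780225e+01,  7.02541927e-02,
        2.98499060e-02, -4.24760617e-05]), 'tool_pos': array([ 0.13487162, -0.55876657,  0.40392561]), 'tool_rot': array([-3.11805651e+00, -3.70897928e-01, -2.93341870e-05]), 'contact_force': array([-0.55577586, -1.00438855, -0.57679929]), 'torque': array([ 0.01759356, -0.04038339,  0.01106088]), 'width': 0.09385197217439413}
```

View pics/scene0.png

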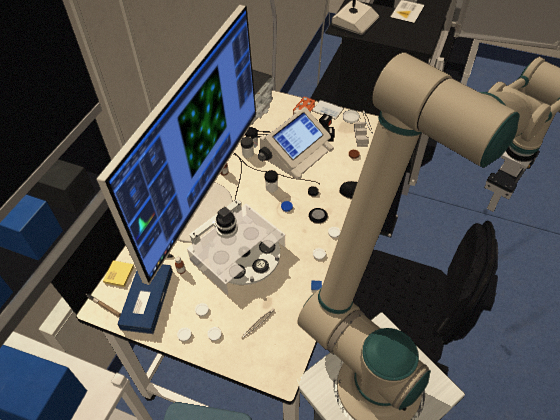

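View pics/top0.png

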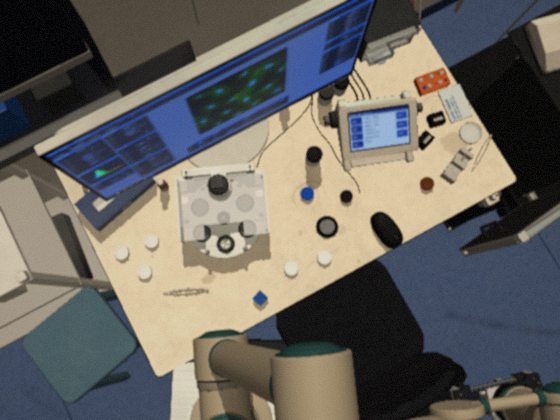

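```bash
python3 - <<'E'
import cv2
p=cv2.imread("pics/top0.png")
cv2.imwrite("pics/t_a.png",cv2.resize(p[150:320,90:290],None,fx=4,fy=3.5,interpolation=cv2.INTER_CUBIC)[:600])
cv2.imwrite("pics/t_b.png",cv2.resize(p[100:290,260:500],None,fx=3.2,fy=3.2-.05,interpolation=cv2.INTER_CUBIC)[:600])
p=cv2.imread("pics/scene0.png")
cv2.imwrite("pics/s_a.png",cv2.resize(p[190:350,100:300],None,fx=3.7,fy=3.7,interpolation=cv2.INTER_CUBIC)[:600])
E
```

```text
(no output)
```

View pics/t_a.png

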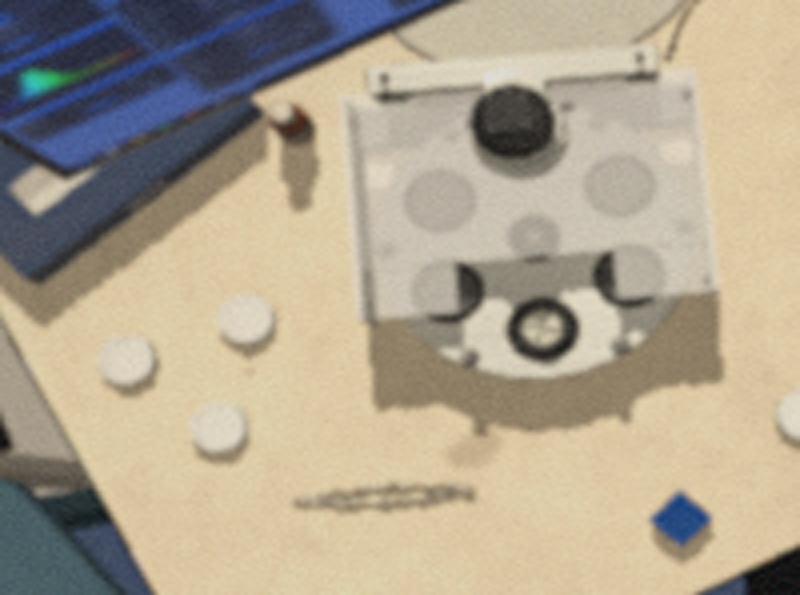

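View pics/t_b.png

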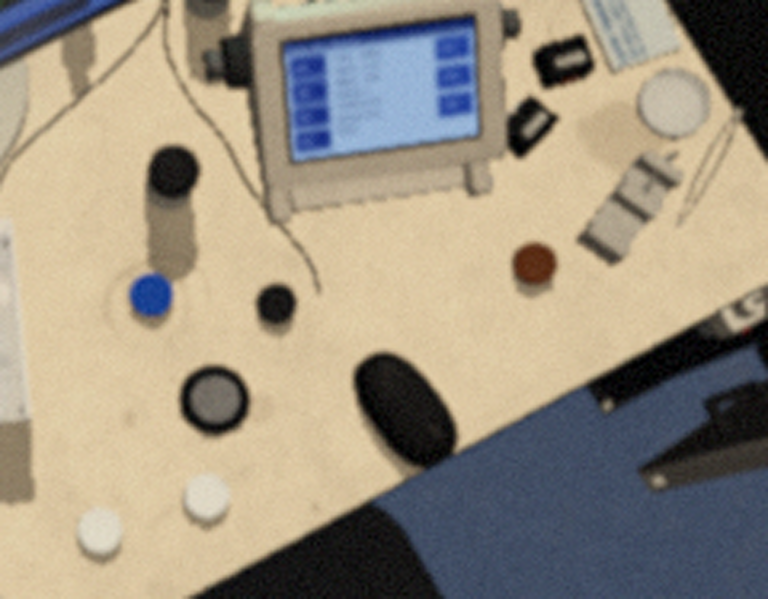

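View pics/s_a.png

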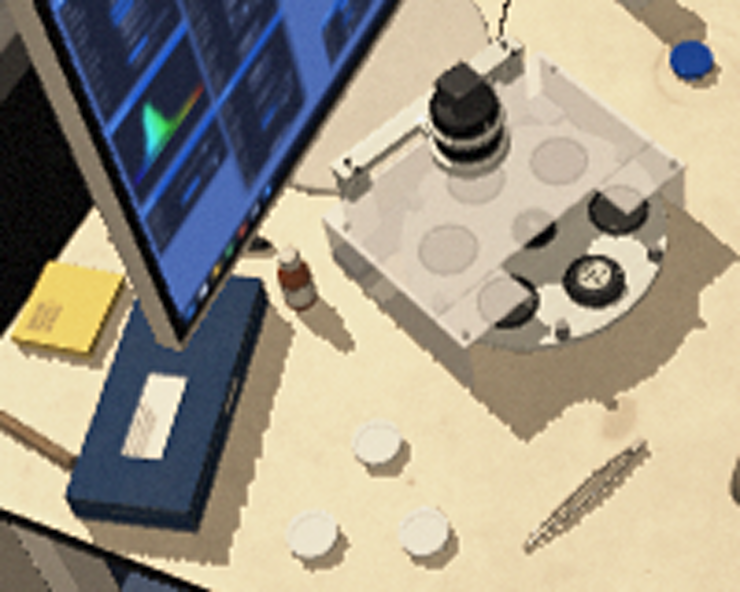

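```bash
cat >> h.py <<'E'
C={n:eyes.camera_params(n) for n in ("scene","top")}
def ray(n,u,v):
    c=C[n];K=np.array(c["mtx"]);T=np.array(c["cam_to_world"])
    a=np.linalg.inv(K)@np.array([u,v,1.0]);d=T[:3,:3]@np.array([a[0],-a[1],-a[2]])
    return T[:3,3],d
def onz(n,u,v,z):
    o,d=ray(n,u,v);return o+d*(z-o[2])/d[2]
def proj(n,P):
    c=C[n];K=np.array(c["mtx"]);T=np.array(c["cam_to_world"])
    q=T[:3,:3].T@(np.asarray(P,float)-T[:3,3]);w=K@np.array([q[0],-q[1],-q[2]]);return w[:2]/w[2]
def dpt(n,u,v,d):
    o,r=ray(n,u,v);return o+r*d
def white_dishes(n,p):
    hsv=cv2.cvtColor(cv2.GaussianBlur(p,(3,3),0),cv2.COLOR_BGR2HSV)
    m=((hsv[...,1]<38)&(hsv[...,2]>185)).astype(np.uint8)*255
    k,l,s,c=cv2.connectedComponentsWithStats(m)
    out=[]
    for i in range(1,k):
        if 60<s[i,4]<400 and max(s[i,2],s[i,3])<24 and s[i,4]>0.6*s[i,2]*s[i,3]:
            out.append((c[i],s[i,4],s[i,2],s[i,3]))
    return out
E
python3 - <<'E'
from h import *
for n in C:
    p=np.load(f"pics/{n}0.npz")["p"]
    for c,a,w,h in white_dishes(n,p): print(n,c.round(1),a,w,h,onz(n,*c,0.009).round(4))
p=cv2.imread("pics/top0.png"); hsv=cv2.cvtColor(p,cv2.COLOR_BGR2HSV)
for u,v in [(122,254),(140,254),(291,268),(325,258),(470,132),(200,205),(226,243)]: print(u,v,hsv[v,u])
E
```

```text
scene [201.2 308.7] 91 12 10 [0.4695 0.2351 0.009 ]
scene [213.8 333.2] 106 12 13 [0.3848 0.2493 0.009 ]
scene [183.8 333.6] 108 12 12 [0.4352 0.3138 0.009 ]
top [151.  240.7] 113 12 12 [0.4663 0.2338 0.009 ]
top [121.4 252.6] 114 12 12 [0.4318 0.3118 0.009 ]
top [324.2 257.1] 128 13 13 [ 0.4343 -0.2368  0.009 ]
top [290.6 268.1] 126 12 13 [ 0.4024 -0.1467  0.009 ]
top [144.2 271.6] 121 13 12 [0.3823 0.2469 0.009 ]
122 254 [ 21  32 225]
140 254 [ 20  65 222]
291 268 [ 25  30 219]
325 258 [ 23  28 222]
470 132 [ 20  38 200]
200 205 [ 21  29 184]
226 243 [ 23  46 178]
```

```bash
python3 - <<'E'
import cv2
p=cv2.imread("pics/top0.png")
cv2.imwrite("pics/t_c.png",cv2.resize(p[160:265,172:277],None,fx=5.7,fy=5.7,interpolation=cv2.INTER_CUBIC))
p=cv2.imread("pics/scene0.png")
cv2.imwrite("pics/s_c.png",cv2.resize(p[195:295,185:290],None,fx=5.9,fy=5.9,interpolation=cv2.INTER_CUBIC))
E
```

```text
(no output)
```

View pics/t_c.png

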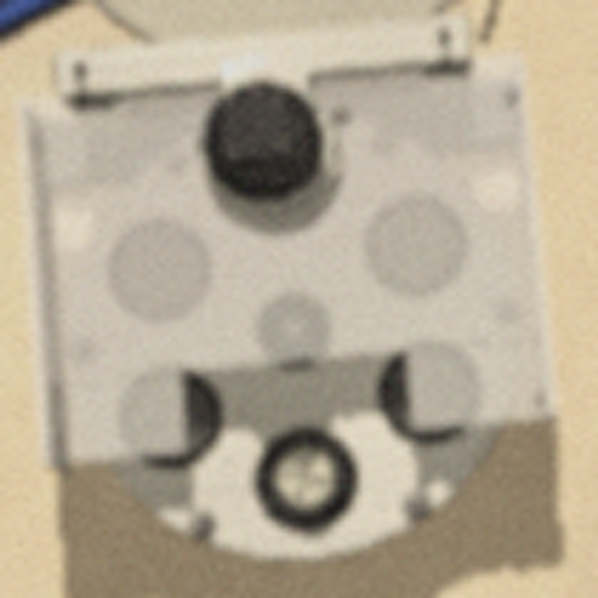

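View pics/s_c.png

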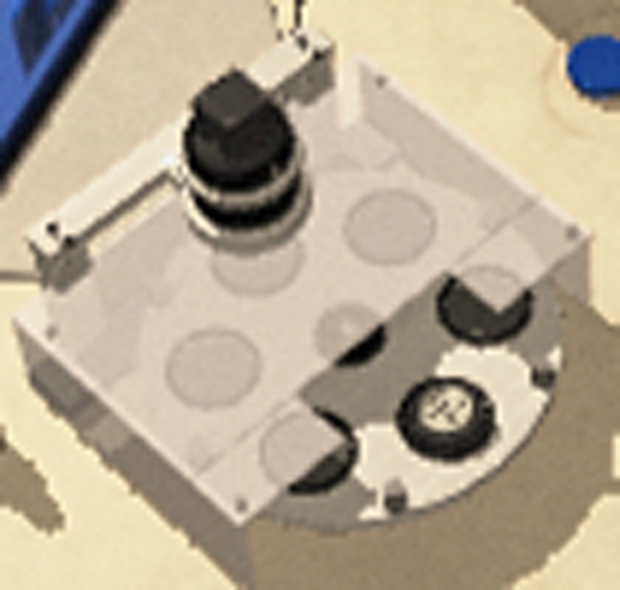

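```bash
python3 - <<'E'
from h import *
from scipy.optimize import least_squares
a=np.radians
def nest(k): # anticlockwise from front
    t=a(180+60*k);return [.07*np.cos(t),.07*np.sin(t),.043]
def post(s):
    t=a(180+30*s);return [.1*np.cos(t),.1*np.sin(t),.055]
# robot in front, left = +y => nest with +y in changer frame (x toward back) : angle 180-60 =120 -> k=-1
T=[((306,479),[-.07,0,.0485]),((170,417),nest(-1)),((431,390),nest(1)),((159,270),nest(-2)),((416,246),nest(2)),((203,526),post(-1)),((418,507),post(1))]
S=[((446,417),[-.07,0,.0475]),((308,450),nest(-1)),((484,303),nest(1)),((213,368),nest(-2)),((391,226),nest(2)),((396,497),post(-1)),((543,375),post(1))]
def un(L,s,ou,ov): return [(((x+.5)/s-.5+ou,(y+.5)/s-.5+ov),m) for (x,y),m in L]
D={"top":un(T,5.7,172,160),"scene":un(S,5.9,185,195)}
def W(p,m):
    c,s=np.cos(p[2]),np.sin(p[2]);return [p[0]+c*m[0]-s*m[1],p[1]+s*m[0]+c*m[1],m[2]]
for names in (["top"],["scene"],["top","scene"]):
    f=lambda p:np.concatenate([proj(n,W(p,m))-np.array(u) for n in names for u,m in D[n]])
    r=least_squares(f,[.5,.05,0]);print(names,r.x.round(4),"front",np.round(W(r.x,[-.07,0,.04]),4),"lens",np.round(W(r.x,[.07,0,.1]),4));print(f(r.x).reshape(-1,2).round(1).tolist())
p=r.x
for n in C:
    print(n,"ring center px",proj(n,W(p,[.07,0,.1255])))
    for t in (180,225,270,315,0,45,90,135): print(t,proj(n,W(p,[.07+.036*np.cos(a(t)),.036*np.sin(a(t)),.1255])).round(1))
E
```

```text
['top'] [0.5291 0.0372 0.1278] front [0.4597 0.0283 0.04  ] lens [0.5985 0.0461 0.1   ]
[[0.2, -0.0], [0.3, 0.3], [-0.1, 0.5], [0.1, 0.3], [0.1, 0.0], [-0.4, -0.3], [-0.1, -0.8]]
['scene'] [0.5302 0.0399 0.1121] front [0.4607 0.0321 0.04  ] lens [0.5998 0.0478 0.1   ]
[[0.0, -0.1], [-0.2, 0.6], [0.4, 0.9], [0.1, 0.2], [0.3, 0.7], [-0.5, -1.0], [-0.1, -1.2]]
['top', 'scene'] [0.5297 0.0384 0.1212] front [0.4602 0.03   0.04  ] lens [0.5992 0.0469 0.1   ]
[[-0.5, -0.2], [-0.2, -0.0], [-0.6, 0.4], [-0.3, -0.1], [-0.3, -0.0], [-1.1, -0.7], [-0.8, -0.9], [0.7, -0.3], [0.6, 0.5], [0.9, 0.6], [0.7, 0.3], [0.6, 0.5], [0.4, -1.2], [0.5, -1.6]]
scene ring center px [226.23314646 221.80072923]
180 [234.6 228.7]
225 [238.6 221.7]
270 [235.5 214.8]
315 [227.  212.1]
0 [218.1 215. ]
45 [213.8 221.9]
90 [216.8 228.9]
135 [225.5 231.8]
top ring center px [217.97618295 185.57064677]
180 [219.1 199.4]
225 [228.8 194.4]
270 [232.1 184.3]
315 [227.1 174.9]
0 [216.9 171.8]
45 [207.2 176.7]
90 [203.8 186.9]
135 [208.8 196.3]
```

```bash
python3 - <<'E'
from h import *
for n,box in (("top",(305,205,350,250)),("scene",(300,200,336,230))):
    z=np.load(f"pics/{n}0.npz");p=z["p"];d=z["d"]
    x0,y0,x1,y1=box
    g=cv2.cvtColor(p,cv2.COLOR_BGR2GRAY)
    k=6
    gg=cv2.resize(g[y0:y1,x0:x1],None,fx=k,fy=k,interpolation=cv2.INTER_CUBIC)
    m=(gg<75).astype(np.uint8)
    cs,h=cv2.findContours(m,cv2.RETR_CCOMP,cv2.CHAIN_APPROX_NONE)
    for c,hh in zip(cs,h[0]):
        if len(c)>100:
            e=cv2.fitEllipse(c);u=(e[0][0]+.5)/k-.5+x0;v=(e[0][1]+.5)/k-.5+y0
            print(n,"hole" if hh[3]>=0 else "outer",round(u,2),round(v,2),np.array(e[1])/k,onz(n,u,v,.011).round(4),onz(n,u,v,.0).round(4))
# height map of top / monitor
z=np.load("pics/top0.npz");d=z["d"]
v,u=np.mgrid[0:420,0:560];c=C["top"];K=c["mtx"];T=c["cam_to_world"]
P=np.stack([(u-K[0,2])/K[0,0]*d,-(v-K[1,2])/K[1,1]*d,-d],-1)@T[:3,:3].T+T[:3,3]
np.save("pics/P0.npy",P)
ok=d>0
for y in np.arange(.5,-.5,-.05):
    s=ok&(abs(P[...,1]-y)<.02)&(P[...,2]>.1)&(P[...,0]>.3)
    if s.any():
        q=P[s]; print(round(y,2),"minx",q[:,0].min().round(3),"zmax",q[:,2].max().round(3), "x at z>.15:",[ (round(zz,2), q[abs(q[:,2]-zz)<.03][:,0].min().round(3) if (abs(q[:,2]-zz)<.03).any() else None) for zz in (.15,.25,.35,.45)])
g=P[176:186,226:238];print(np.round(g[...,2]*1000).astype(int))
E
```

```text
top outer 326.59 226.65 [20.63509242 21.09545135] [ 0.5174 -0.2422  0.011 ] [ 0.519  -0.2434  0.    ]
top hole 326.87 226.23 [14.61103312 15.06760406] [ 0.5186 -0.243   0.011 ] [ 0.5201 -0.2442  0.    ]
scene outer 317.75 215.26 [15.07400004 18.69345601] [ 0.517  -0.2372  0.011 ] [ 0.5233 -0.2432  0.    ]
scene hole 317.8 213.87 [ 9.59593964 12.87500763] [ 0.5212 -0.2411  0.011 ] [ 0.5276 -0.2471  0.    ]
0.5 minx 0.333 zmax 0.381 x at z>.15: [(0.15, np.float64(0.333)), (0.25, None), (0.35, np.float64(0.586)), (0.45, None)]
0.45 minx 0.604 zmax 0.451 x at z>.15: [(0.15, None), (0.25, None), (0.35, np.float64(0.604)), (0.45, np.float64(0.659))]
0.4 minx 0.635 zmax 0.59 x at z>.15: [(0.15, None), (0.25, None), (0.35, np.float64(0.635)), (0.45, np.float64(0.702))]
0.35 minx 0.555 zmax 0.699 x at z>.15: [(0.15, np.float64(0.93)), (0.25, np.float64(0.934)), (0.35, np.float64(0.669)), (0.45, np.float64(0.555))]
0.3 minx 0.552 zmax 0.789 x at z>.15: [(0.15, np.float64(0.552)), (0.25, np.float64(0.554)), (0.35, np.float64(0.557)), (0.45, np.float64(0.557))]
0.25 minx 0.58 zmax 0.773 x at z>.
[... 1981 characters left out ...]
 [(0.15, np.float64(0.84)), (0.25, None), (0.35, None), (0.45, None)]
[[  89   63   69   65   66   64   62   62   65   60   64   65]
 [ 128   63   57   66   63   67   63   64   64   68   59   61]
 [ 137  125   63   60   62   62   65   62   64   63   60   62]
 [ 136  127   60   58  125  127  126   57   67   64   58   62]
 [ 140  139  131   64  130  130  129   61   63   57   61   68]
 [ 144  144  126  134  126  126  126  130   63   62   67   68]
 [ 141  138  135 1476   64   55   67   63   66   67   65   64]
 [ 140  136  139  130  100   68   68   66   65   64   61   69]
 [ 143  141  140  127  126   69   65   65   63   59   64   58]
 [ 143  143  143  131  131   63   60   65   64   65   64   67]]
```

```bash
cat >> h.py <<'E'
def ori(psi): return (R.from_euler('z',psi)*R.from_euler('x',np.pi)).as_rotvec()
def P(x,y,tip): return [x,y,tip+.199]
def go(x,y,tip,psi=None,v=.3,sf=None):
    return ctrl.line_to(P(x,y,tip),ori(psi) if psi is not None else None,velocity=v,stop_force=sf)
CH=[0.5297,0.0384,0.1212]
def W(m,p=None):
    p=CH if p is None else p
    c,s=np.cos(p[2]),np.sin(p[2]);return np.array([p[0]+c*m[0]-s*m[1],p[1]+s*m[0]+c*m[1]])
def st():
    s=ctrl.sense();print("t",round(s["t"],2),"pos",np.round(s["tool_pos"]-[0,0,.199],4),"w",round(s["width"],4),"F",np.round(s["contact_force"],1),"q6",round(s["qpos"][5],2));return s
E
python3 - <<'E'
from h import *
for (x,y) in [(.46,.03),(.375,.02),(.52,-.2425),(.466,.235),(.432,.312),(.384,.248),(.434,-.237),(.402,-.147),(.633,.018),(.557,.03)]:
    for psi in (0,np.pi/4,np.pi/2,np.pi*3/4,np.pi,-np.pi/4,-np.pi/2,-3*np.pi/4):
        q=ctrl.ik(P(x,y,.005),ori(psi)) if x<.55 else ctrl.ik(P(x,y,.12),ori(psi))
        print((x,y),round(psi,2),None if q is None else np.round(q,2)[[0,1,2,5]])
E
```

```text
(0.46, 0.03) 0 [-0.09  0.32  2.03  1.48]
(0.46, 0.03) 0.79 [-0.09  0.32  2.03  0.7 ]
(0.46, 0.03) 1.57 [-0.09  0.32  2.03 -0.09]
(0.46, 0.03) 2.36 [-0.09  0.32  2.03 -0.87]
(0.46, 0.03) 3.14 [-0.09  0.32  2.03 -1.66]
(0.46, 0.03) -0.79 [-0.09  0.32  2.03  2.27]
(0.46, 0.03) -1.57 None
(0.46, 0.03) -2.36 [-0.09  0.32  2.03 -2.44]
(0.375, 0.02) 0 [-0.13  0.22  2.2   1.44]
(0.375, 0.02) 0.79 [-0.13  0.22  2.2   0.65]
(0.375, 0.02) 1.57 [-0.13  0.22  2.2  -0.13]
(0.375, 0.02) 2.36 [-0.13  0.22  2.2  -0.92]
(0.375, 0.02) 3.14 [-0.13  0.22  2.2  -1.7 ]
(0.375, 0.02) -0.79 [-0.13  0.22  2.2   2.22]
(0.375, 0.02) -1.57 None
(0.375, 0.02) -2.36 [-0.13  0.22  2.2  -2.49]
(0.52, -0.2425) 0 [-0.56  0.45  1.78  1.01]
(0.52, -0.2425) 0.79 [-0.56  0.45  1.78  0.23]
(0.52, -0.2425) 1.57 [-0.56  0.45  1.78 -0.56]
(0.52, -0.2425) 2.36 [-0.56  0.45  1.78 -1.34]
(0.52, -0.2425) 3.14 [-0.56  0.45  1.78 -2.13]
(0.52, -0.2425) -0.79 [-0.56  0.45  1.78  1.8 ]
(0.52, -0.2425) -1.57 [-0.56  0.45  1.78  2.58]
(0.52, -0.2425) -2.36 None
(0.466, 0.235) 0 [0.33 0.39 1.9  1.9 ]
(0.466, 0.235) 0.79 [0.33 0.39 1.9  
[... 1600 characters left out ...]
47) -2.36 None
(0.633, 0.018) 0 [-0.08  0.42  1.51  1.49]
(0.633, 0.018) 0.79 [-0.08  0.42  1.51  0.7 ]
(0.633, 0.018) 1.57 [-0.08  0.42  1.51 -0.08]
(0.633, 0.018) 2.36 [-0.08  0.42  1.51 -0.87]
(0.633, 0.018) 3.14 [-0.08  0.42  1.51 -1.65]
(0.633, 0.018) -0.79 [-0.08  0.42  1.51  2.27]
(0.633, 0.018) -1.57 None
(0.633, 0.018) -2.36 [-0.08  0.42  1.51 -2.44]
(0.557, 0.03) 0 [-0.07  0.31  1.68  1.5 ]
(0.557, 0.03) 0.79 [-0.07  0.31  1.68  0.71]
(0.557, 0.03) 1.57 [-0.07  0.31  1.68 -0.07]
(0.557, 0.03) 2.36 [-0.07  0.31  1.68 -0.86]
(0.557, 0.03) 3.14 [-0.07  0.31  1.68 -1.64]
(0.557, 0.03) -0.79 [-0.07  0.31  1.68  2.29]
(0.557, 0.03) -1.57 None
(0.557, 0.03) -2.36 [-0.07  0.31  1.68 -2.43]
```

```bash
python3 - <<'E'
from h import *
x,y=W([-.07,0]);psi=CH[2]
ctrl.move_to(P(x,y,.13),ori(psi)); st()
effector.grip(.056,20)
print(go(x,y,.0455,v=.12,sf=8)); st()
effector.grip(.03,20); st()
p,d=eyes.snapshot("scene");cv2.imwrite("pics/s1.png",cv2.resize(p[190:310,160:310],None,fx=5,fy=5,interpolation=cv2.INTER_CUBIC))
E
```

```text
t 2.51 pos [0.4605 0.0293 0.1301] w 0.0942 F [ 0.4  0.  -0.6] q6 1.36
False
t 4.11 pos [0.4606 0.0299 0.0459] w 0.0559 F [0.2 0.1 0.6] q6 1.36
t 4.56 pos [0.4604 0.0299 0.046 ] w 0.0369 F [-0.1 -0.3  4.1] q6 1.36
```

View pics/s1.png

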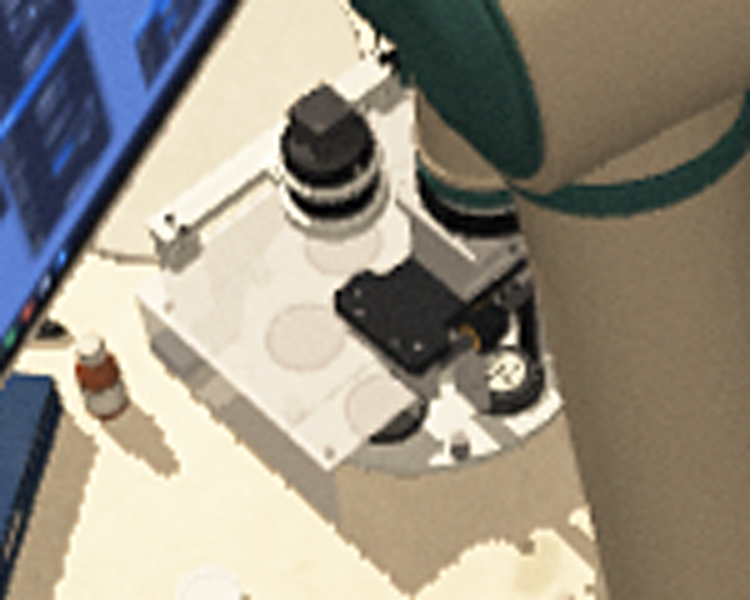

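```bash
python3 - <<'E'
from h import *
s=st();t=s["tool_pos"]
for m in ([0,0,.05],[0,.019,.05],[0,-.019,.05],[0,.03,.05],[-.019,0,.05]):
    q=W(m[:2],[t[0],t[1],CH[2]]);u=proj("scene",[*q,m[2]]);print(m,((u-[160,190])*5).round())
E
```

```text
t 4.61 pos [0.4604 0.0299 0.046 ] w 0.0371 F [ 0. -0.  5.] q6 1.36
[0, 0, 0.05] [504. 372.]
[0, 0.019, 0.05] [480. 392.]
[0, -0.019, 0.05] [528. 352.]
[0, 0.03, 0.05] [466. 404.]
[-0.019, 0, 0.05] [527. 391.]
```

```bash
python3 - <<'E'
from h import *
x,y=W([-.07,0]);
go(x,y,.10,v=.15); st()
X,Y=.375,.02
go(X,Y,.09,v=.3); s=st()
print(go(X,Y,.0062,psi=CH[2],v=.12,sf=6)); st()
effector.grip(.056); st()
go(X,Y,.03,v=.2)
go(X,Y,.03,psi=CH[2]+np.pi/2,v=.3)
go(X,Y,.004,v=.15,sf=6); effector.grip(.03,20); st(); effector.grip(.056)
go(X,Y,.05,v=.2)
ctrl.move_to(P(.2,-.35,.2),ori(CH[2]+np.pi/2)); st()
for n in C:
    p,d=eyes.snapshot(n); np.savez(f"pics/{n}1.npz",p=p,d=d); cv2.imwrite(f"pics/{n}1.png",p)
p=cv2.imread("pics/top1.png");q=cv2.imread("pics/scene1.png")
u,v=proj("top",[X,Y,.01]);a,b=proj("scene",[X,Y,.01]);print(u,v,a,b)
f=lambda p,u,v:cv2.resize(p[int(v)-12:int(v)+13,int(u)-12:int(u)+13],None,fx=14,fy=14,interpolation=cv2.INTER_CUBIC)
cv2.imwrite("pics/tg1.png",np.hstack([f(p,u,v),f(q,a,b)]))
E
```

```text
t 5.12 pos [0.4598 0.03   0.0996] w 0.0367 F [ 0.5 -0.2 -0.6] q6 1.36
t 5.57 pos [0.3736 0.02   0.089 ] w 0.037 F [ 0.1 -0.9 -0.1] q6 1.32
True
t 6.28 pos [0.3751 0.0201 0.0051] w 0.0371 F [-0.   0.4 -0.3] q6 1.32
t 6.79 pos [0.374  0.0201 0.0055] w 0.0561 F [ 0.2 -0.5  0.5] q6 1.32
t 9.55 pos [0.3753 0.02   0.0045] w 0.0369 F [ 0.5 -0.8  4. ] q6 -0.25
t 12.05 pos [ 0.2004 -0.3495  0.1993] w 0.0562 F [-0.1 -0.4  0.1] q6 -1.35
228.36585895844354 276.59664837677303 281.980430980302 289.67200577632303
```

View pics/tg1.png

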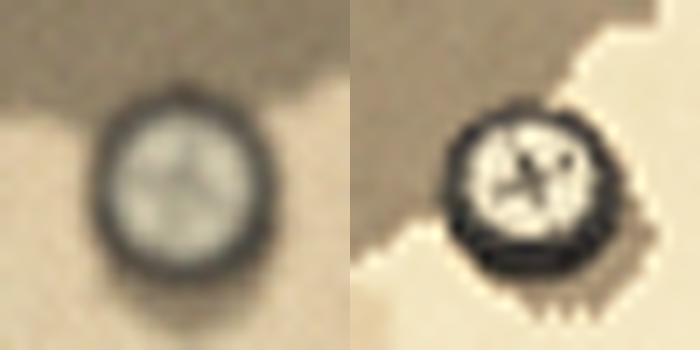

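View pics/top1.png

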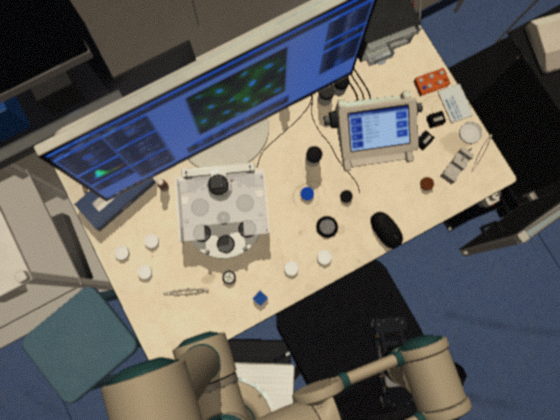

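```bash
python3 - <<'E'
from h import *
print(onz("scene",281.39,289.54,.01),onz("top",228.46,276.89,.01))
p=cv2.imread("pics/top1.png");q=cv2.imread("pics/scene1.png")
f=lambda p,u,v:cv2.resize(p[int(v)-14:int(v)+15,int(u)-14:int(u)+15],None,fx=13,fy=13,interpolation=cv2.INTER_CUBIC)
x,y=W([-.07,0]);u,v=proj("top",[x,y,.043]);a,b=proj("scene",[x,y,.043]);print(u,v,a,b)
cv2.imwrite("pics/n1.png",np.hstack([f(p,u,v),f(q,a,b)]))
for n,im,(u,v) in (("top",p,(u,v)),("scene",q,(a,b))):
    g=cv2.cvtColor(f(im,u,v),cv2.COLOR_BGR2GRAY)
    for th in (70,90,110):
        cs,h=cv2.findContours((g<th).astype(np.uint8),cv2.RETR_CCOMP,cv2.CHAIN_APPROX_NONE)
        for c,hh in zip(cs,h[0]):
            if len(c)>150:
                e=cv2.fitEllipse(c);uu=(e[0][0]+.5)/13-.5+int(u)-14;vv=(e[0][1]+.5)/13-.5+int(v)-14
                print(n,th,"hole" if hh[3]>=0 else "outer",round(uu,2),round(vv,2),np.array(e[1])/13,onz(n,uu,vv,.043).round(4))
E
```

```text
[0.37640607 0.02105604 0.01      ] [0.37422412 0.01971697 0.01      ]
224.98085445374164 243.61045821128155 260.94743512061393 265.7692107618461
top 70 outer 225.32 242.41 [13.42496549 16.37609394] [0.4634 0.0292 0.043 ]
top 90 outer 225.02 242.58 [15.47510587 16.45665682] [0.463  0.0299 0.043 ]
top 90 outer 209.96 231.93 [1.01719196 6.91774985] [0.4903 0.0711 0.043 ]
top 110 outer 225.21 243.32 [17.1257289  18.46164175] [0.461  0.0294 0.043 ]
top 110 outer 210.15 231.99 [1.44597523 7.91986319] [0.4901 0.0706 0.043 ]
scene 70 outer 259.95 265.45 [12.73723191 15.88499568] [0.4629 0.0315 0.043 ]
scene 70 outer 266.66 251.41 [ 2.36123716 11.35721295] [ 0.4899 -0.0135  0.043 ]
scene 70 outer 247.47 253.11 [3.13457254 6.36480772] [0.5207 0.0344 0.043 ]
scene 90 outer 259.82 265.41 [12.95681411 16.04783278] [0.4633 0.0317 0.043 ]
scene 90 outer 266.62 251.53 [ 2.51553257 12.22047072] [ 0.4897 -0.0131  0.043 ]
scene 90 outer 247.54 253.13 [3.44464933 6.55293509] [0.5205 0.0343 0.043 ]
scene 110 outer 259.7 265.57 [14.15314308 16.28640278] [0.463  0.0323 0.043 ]
scene 110 hole 262.37 261.89 [3.30879974 4.23035988] [0.4683 0.0186 0.043 ]
scene 110 outer 266.59 251.61 [ 2.64200974 13.03022062] [ 0.4895 -0.0129  0.043 ]
scene 110 outer 247.61 253.17 [3.71612578 6.81733762] [0.5202 0.0342 0.043 ]
```

View pics/n1.png

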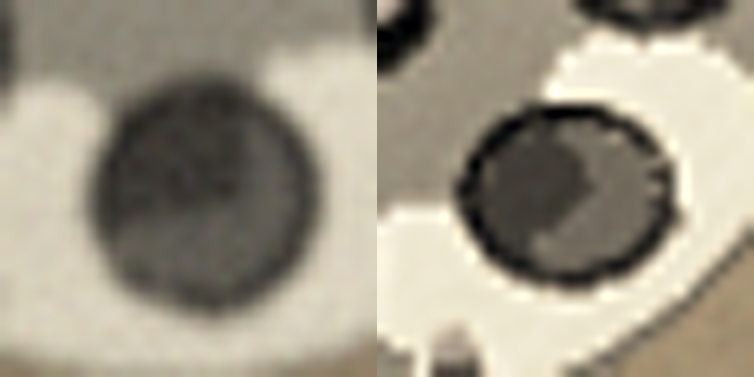

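```bash
cat >> h.py <<'E'
def grasp(x,y,psi,two=True,tipz=.0045):
    """open, centre by a cross squeeze, then grip along psi"""
    a=psi+np.pi/2
    if a>2.6: a=psi-np.pi/2
    if two:
        ctrl.move_to(P(x,y,.045),ori(a)); 
        if ctrl.sense()["width"]<.07: effector.grip(.07,20)
        go(x,y,tipz,v=.15,sf=8); effector.grip(.03,20); print("sq",round(ctrl.sense()["width"],4)); effector.grip(.056)
        go(x,y,.022,v=.2); go(x,y,.022,psi=psi,v=.1)
    else:
        ctrl.move_to(P(x,y,.045),ori(psi))
        if ctrl.sense()["width"]<.05: effector.grip(.056,20)
    go(x,y,tipz,v=.15,sf=8)
    effector.grip(.03,20); s=st(); return s
def place(x,y,psi,floor,tipz=.0045,hi=.07):
    go(x,y,floor+.03,psi=psi,v=.25); s=st()
    if s["width"]<.033: print("LOST"); return False
    ctrl.dwell(.15)
    r=go(x,y,floor+tipz+.0003,v=.04,sf=3); s=st(); print("contact",r,"height err mm",1000*(s["tool_pos"][2]-.199-floor-tipz))
    return True
def snap(tag):
    for n in C:
        p,d=eyes.snapshot(n); np.savez(f"pics/{n}{tag}.npz",p=p,d=d); cv2.imwrite(f"pics/{n}{tag}.png",p)
E
python3 - <<'E'
from h import *
X,Y=.375,.02;psi=CH[2]+np.pi/2
ctrl.move_to(P(X,Y,.04),ori(psi))
grasp(X,Y,psi,two=False)
go(X,Y,.06,v=.25);go(.45,-.16,.08,v=.3)
print(place(.5198,-.2428,psi,.008))
E
```

```text
t 14.88 pos [0.3754 0.02   0.0051] w 0.037 F [-0.3 -0.   5.7] q6 -0.25
t 16.68 pos [ 0.5188 -0.2411  0.0376] w 0.0371 F [-0.   0.1 -0.1] q6 -0.68
t 17.43 pos [ 0.5195 -0.2427  0.013 ] w 0.037 F [-0.  -0.3  3.8] q6 -0.68
contact True height err mm 0.5274480328006761
True
```

```bash
python3 - <<'E'
from h import *
effector.grip(.056); go(.5198,-.2428,.06,v=.25)
ctrl.move_to(P(.3,-.3,.15),ori(CH[2])); st()
snap(2)
p=cv2.imread("pics/top2.png");q=cv2.imread("pics/scene2.png")
for n,im in (("top",p),("scene",q)):
    for c,a,w,h in white_dishes(n,im): print(n,c.round(1),a,w,h,onz(n,*c,.01)[:2].round(4))
f=lambda p,u,v:cv2.resize(p[v-25:v+25,u-25:u+25],None,fx=8,fy=8,interpolation=cv2.INTER_CUBIC)
cv2.imwrite("pics/st2.png",np.hstack([f(p,327,227),f(q,318,215)]))
E
```

```text
t 19.38 pos [ 0.3002 -0.2999  0.1493] w 0.0557 F [-0.1 -0.2  0.2] q6 0.5
top [151.  240.8] 104 12 11 [0.4657 0.2335]
top [121.3 252.5] 103 12 12 [0.4318 0.3117]
top [324.2 257. ] 120 12 13 [ 0.4346 -0.2368]
top [289.3 258.6] 115 12 12 [ 0.4277 -0.1426]
top [144.4 271.6] 115 12 12 [0.3821 0.246 ]
scene [201.1 308.5] 124 13 12 [0.4695 0.2353]
scene [183.6 333.2] 143 14 13 [0.4359 0.3137]
scene [213.8 332.8] 138 14 13 [0.3853 0.2487]
```

View pics/st2.png

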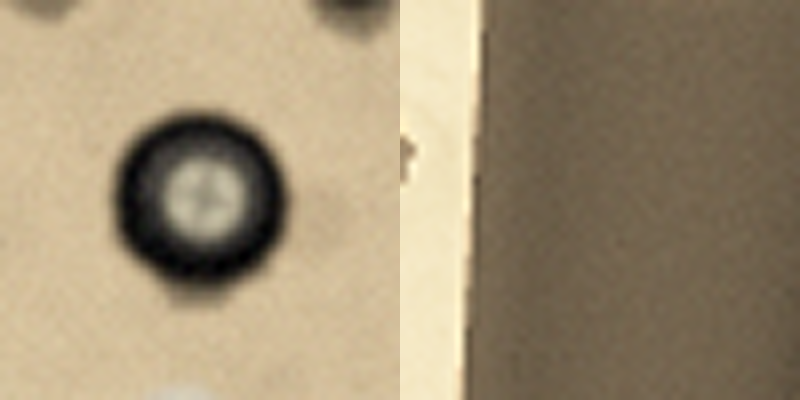

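```bash
cat >> h.py <<'E'
NX,NY=.4609,.0301
def load(x,y):
    psi=CH[2]
    s=grasp(x,y,psi)
    tz=s["tool_pos"][2]-.199
    if s["width"]<.033: print("NO GRIP"); return False
    go(x,y,.075,v=.25); go(NX-.02,NY,.085,v=.35)
    return place(NX,NY,psi,.040,tipz=tz)
E
python3 - <<'E'
from h import *
load(.4354,-.2365)
E
```

```text
sq 0.0365
t 25.31 pos [ 0.4356 -0.2366  0.005 ] w 0.0369 F [0.4 0.4 2.6] q6 0.81
t 26.9 pos [0.4613 0.0286 0.0691] w 0.0368 F [-0.4 -0.1 -0.5] q6 1.36
t 27.67 pos [0.4605 0.0302 0.0449] w 0.0373 F [-0.9 -0.3  3.6] q6 1.36
contact True height err mm -0.036424782805681566
```

```bash
cat >> h.py <<'E'
CP=[NX+.07*np.cos(CH[2]),NY+.07*np.sin(CH[2]),CH[2]]
def turn(rr=.104,z=.0445):
    """carry the +y post round to the -y side: +60 deg"""
    def pose(deg,r=rr): 
        t=np.radians(deg);return [r*np.cos(t),r*np.sin(t)], CP[2]+t-np.pi
    m,ps=pose(150);q=W(m,CP)
    go(*q,.085,psi=ps,v=.3); effector.grip(.026,5)
    r=go(*q,z,v=.15,sf=8)
    if r: print("hit on the way down"); st(); return False
    effector.grip(.012,5); st()
    for d in np.arange(162,211,12):
        m,ps=pose(d);q=W(m,CP); go(*q,z,psi=ps,v=.12)
    s=st()
    effector.grip(.026,5); ctrl.dwell(.2)
    go(*q,.085,v=.3); return True
E
python3 - <<'E'
from h import *
effector.grip(.056); go(NX,NY,.085,v=.25)
turn()
ctrl.move_to(P(.3,-.25,.15),ori(CH[2])); st()
snap(3)
p=cv2.imread("pics/top3.png");q=cv2.imread("pics/scene3.png")
cv2.imwrite("pics/a3.png",cv2.resize(np.hstack([p[170:290,172:272],q[200:320,190:290]]),None,fx=4,fy=4,interpolation=cv2.INTER_CUBIC))
for c,a,w,h in white_dishes("top",p): print(c.round(1),a,w,h,onz("top",*c,.01)[:2].round(4))
E
```

```text
t 30.68 pos [0.4348 0.0793 0.0448] w 0.0123 F [-0.8 -0.1  0.5] q6 2.0
t 32.48 pos [ 0.447  -0.0232  0.0444] w 0.012 F [ 0.1  0.3 -0.1] q6 0.72
t 34.48 pos [ 0.3001 -0.2495  0.1493] w 0.0259 F [ 0.5 -0.3 -0.5] q6 0.58
[248.  227.9] 144 13 14 [ 0.5083 -0.0285]
[151.  240.8] 106 13 11 [0.4658 0.2334]
[121.3 252.5] 106 12 12 [0.4318 0.3117]
[289.3 258.5] 117 12 12 [ 0.4279 -0.1425]
[144.4 271.7] 112 12 12 [0.382  0.2461]
```

View pics/a3.png

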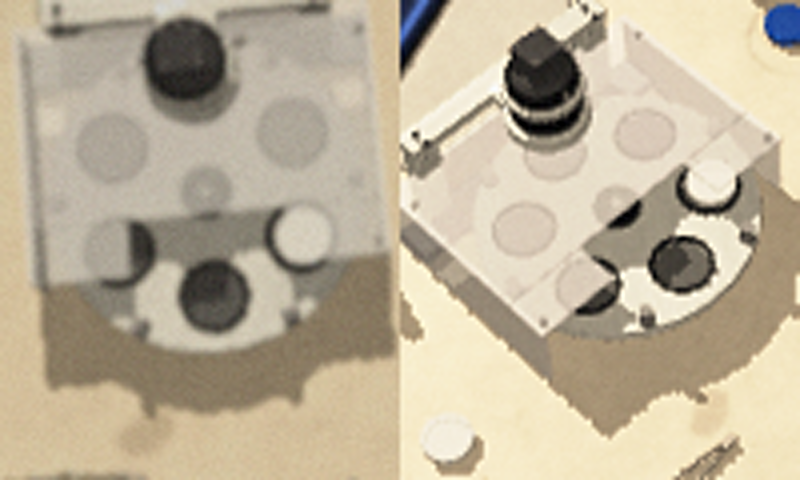

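```bash
python3 - <<'E'
from h import *
load(.4287,-.1422)
E
```

```text
sq 0.0371
t 40.72 pos [ 0.4289 -0.1423  0.0049] w 0.0371 F [0.  0.4 2.4] q6 0.98
t 42.04 pos [0.4611 0.0287 0.0689] w 0.0369 F [-0.7  0.3 -0.2] q6 1.36
t 42.81 pos [0.4605 0.0302 0.0449] w 0.0369 F [-0.1 -0.5  4.2] q6 1.36
contact True height err mm -0.031886068567126
```

```bash
python3 - <<'E'
from h import *
effector.grip(.056); go(NX,NY,.085,v=.25)
turn()
ctrl.move_to(P(.3,-.2,.15),ori(CH[2])); st()
snap(4)
p=cv2.imread("pics/top4.png");q=cv2.imread("pics/scene4.png")
cv2.imwrite("pics/a4.png",cv2.resize(np.hstack([p[170:290,172:272],q[200:320,190:290]]),None,fx=4,fy=4,interpolation=cv2.INTER_CUBIC))
for n,im in (("top",p),("scene",q)):
  for c,a,w,h in white_dishes(n,im): print(n,c.round(1),a,w,h,onz(n,*c,.01)[:2].round(4))
E
```

```text
t 45.83 pos [0.4348 0.0793 0.0449] w 0.0118 F [-0.2 -0.1  0.5] q6 2.0
t 47.62 pos [ 0.447  -0.0232  0.0444] w 0.012 F [ 0.  -1.3 -0.6] q6 0.72
t 49.49 pos [ 0.3001 -0.1997  0.1493] w 0.0257 F [ 0.   0.3 -0.2] q6 0.67
top [151.1 240.8] 108 13 11 [0.4657 0.2331]
top [121.3 252.4] 109 12 12 [0.4321 0.3117]
top [144.4 271.6] 116 12 12 [0.3822 0.2461]
scene [201.1 308.4] 126 13 12 [0.47   0.2353]
scene [183.8 333.1] 148 14 13 [0.4358 0.3134]
scene [213.7 332.8] 141 14 14 [0.3854 0.2489]
```

View pics/a4.png

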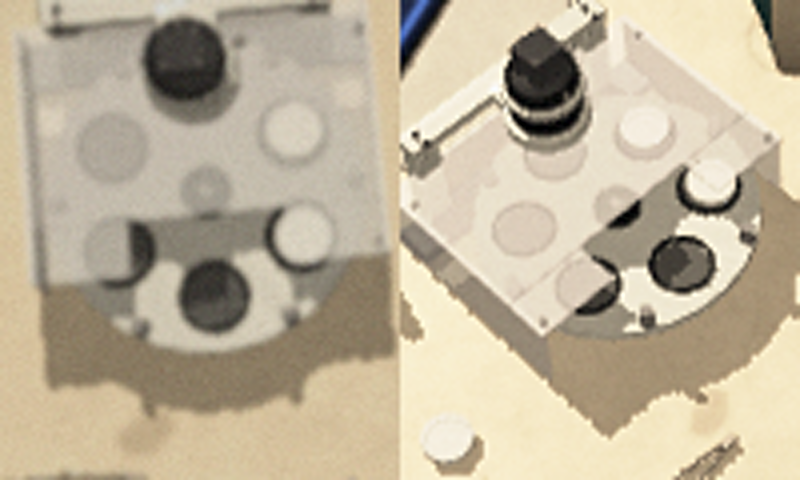

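```bash
python3 - <<'E'
from h import *
ok=load(.3835,.247)
E
```

```text
sq 0.0372
t 56.35 pos [0.3837 0.2471 0.005 ] w 0.0371 F [-0.7 -0.1  2.9] q6 1.87
t 57.83 pos [0.4605 0.0317 0.0691] w 0.0369 F [-0.7  0.4  0.8] q6 1.36
t 58.6 pos [0.4606 0.03   0.0449] w 0.0371 F [-0.8  0.6  5.2] q6 1.36
contact True height err mm -0.0355559435503347
```

```bash
python3 - <<'E'
from h import *
effector.grip(.056); go(NX,NY,.085,v=.25)
turn()
ctrl.move_to(P(.3,-.2,.15),ori(CH[2]))
snap(5)
p=cv2.imread("pics/top5.png");q=cv2.imread("pics/scene5.png")
cv2.imwrite("pics/a5.png",cv2.resize(np.hstack([p[170:290,172:272],q[200:320,190:290]]),None,fx=4,fy=4,interpolation=cv2.INTER_CUBIC))
for n,im in (("top",p),("scene",q)):
  for c,a,w,h in white_dishes(n,im): print(n,c.round(1),a,w,h,onz(n,*c,.01)[:2].round(4))
E
```

```text
t 61.62 pos [0.4348 0.0793 0.0449] w 0.0122 F [ 0.8 -0.1  0.1] q6 2.0
t 63.41 pos [ 0.447  -0.0232  0.0444] w 0.012 F [-0.9  0.3  0.7] q6 0.72
top [151.1 240.8] 103 11 12 [0.4657 0.2332]
top [121.3 252.4] 109 12 12 [0.4322 0.3117]
scene [201.1 308.5] 127 13 12 [0.4698 0.2353]
scene [183.7 333.1] 148 14 13 [0.4361 0.3134]
```

View pics/a5.png

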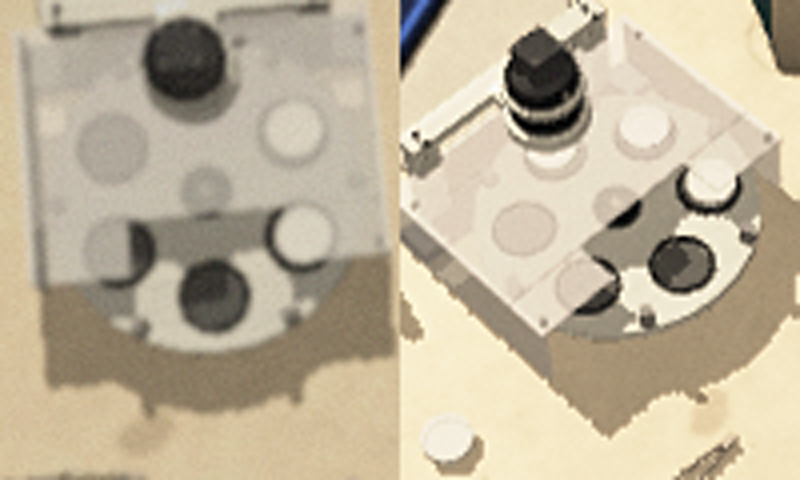

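```bash
python3 - <<'E'
from h import *
ok=load(.4675,.2338)
E
```

```text
sq 0.0369
t 72.17 pos [0.4677 0.2339 0.005 ] w 0.0371 F [0.1 1.3 2.5] q6 1.78
t 73.6 pos [0.4613 0.0316 0.0691] w 0.0373 F [-0.3 -0.5 -0.1] q6 1.36
t 74.38 pos [0.4606 0.03   0.0449] w 0.0371 F [-0.6  0.   3.7] q6 1.36
contact True height err mm -0.024329789732761842
```

```bash
python3 - <<'E'
from h import *
effector.grip(.056); go(NX,NY,.085,v=.25)
if turn(): 
    p,d=eyes.snapshot("scene");cv2.imwrite("pics/s6.png",p)
    for n,im in (("scene",p),):
      for c,a,w,h in white_dishes(n,im): print(n,c.round(1),a,onz(n,*c,.01)[:2].round(4))
E
```

```text
t 77.39 pos [0.4348 0.0793 0.0449] w 0.0124 F [-0.   0.4  0.8] q6 2.0
t 79.18 pos [ 0.447  -0.0232  0.0444] w 0.0117 F [ 0.6 -0.7  0.4] q6 0.72
scene [350.6 116.6] 71 [ 0.7966 -0.6386]
scene [183.7 332.8] 160 [0.4368 0.3131]
```

View pics/s6.png

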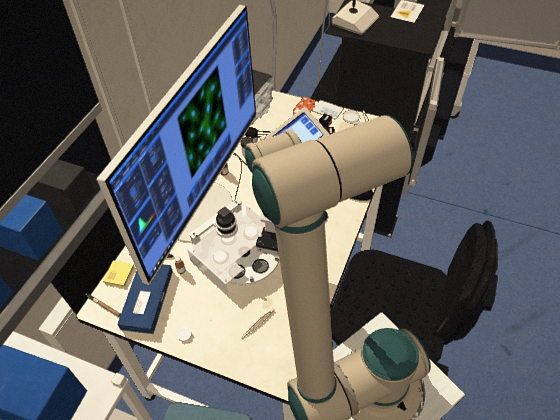

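Four dishes are loaded and the last one is at px (184,333), unmoved. Loading it now.

```bash
python3 - <<'E'
from h import *
if load(.4337,.312):
    effector.grip(.056); go(NX,NY,.085,v=.25)
    ctrl.move_to(P(.3,-.2,.15),ori(CH[2])); st()
    snap(7)
    p=cv2.imread("pics/top7.png");q=cv2.imread("pics/scene7.png")
    cv2.imwrite("pics/a7.png",cv2.resize(np.hstack([p[170:290,172:272],q[200:320,190:290]]),None,fx=4,fy=4,interpolation=cv2.INTER_CUBIC))
    # thumbscrew and nest0 dish
    D=np.load("pics/top7.npz")["d"];print(((dict(np.load("pics/top7.npz"))["d"][174:190,226:236])*1000).astype(int)[:,:])
E
```

```text
sq 0.0367
t 86.49 pos [0.4339 0.3121 0.005 ] w 0.0372 F [ 0.1 -0.5  2.2] q6 1.94
t 88.13 pos [0.461  0.0314 0.0692] w 0.037 F [-0.2  0.  -0.2] q6 1.36
t 88.91 pos [0.4605 0.0301 0.045 ] w 0.0369 F [0.  0.5 4.6] q6 1.36
contact True height err mm -0.052786487223698
t 90.84 pos [ 0.3002 -0.1997  0.1494] w 0.0558 F [ 0.1  0.4 -0.4] q6 0.67
[[1450 1450 1446 1448 1446 1454 1445 1451 1447 1447]
 [1451 1447 1448 1446 1449 1447 1444 1445 1443 1450]
 [1424 1446 1446 1448 1440 1444 1445 1446 1445 1443]
 [1380 1448 1447 1447 1446 1447 1448 1445 1443 1444]
 [1372 1383 1448 1442 1445 1447 1444 1442 1442 1446]
 [1372 1377 1447 1440 1383 1378 1375 1445 1448 1439]
 [1366 1367 1372 1446 1380 1378 1374 1447 1445 1446]
 [1367 1367 1373 1374 1381 1378 1376 1382 1443 1441]
 [1369 1365 1363 1377 1442 1446 1447 1442 1442 1446]
 [1362 1363 1362 1376 1406 1444 1444 1439 1440 1440]
 [1365 1362 1358 1379 1378 1445 1443 1444 1441 1444]
 [1361 1359 1362 1372 1377 1437 1446 1442 1444 1441]
 [1364 1367 1359 1373 1380 1410 1441 1441 1440 1445]
 [1362 1366 1366 1375 1376 1408 1443 1441 1443 1445]
 [1365 1366 1368 1374 1404 1402 1440 1439 1443 1440]
 [1360 1362 1374 1375 1402 1404 1436 1445 1440 1444]]
```

View pics/a7.png

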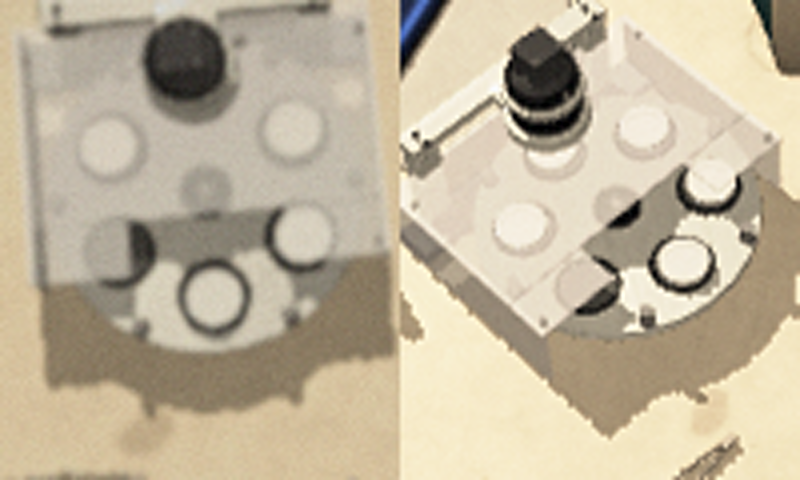

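```bash
python3 - <<'E'
from h import *
L=W([.07,0],CP);print("lens",L)
for n in ("top7",):
    t=onz("top",231.2,180.1,.1275)[:2]+[.0008,.0003];d=t-L;print(t,np.hypot(*d),np.degrees(np.arctan2(d[1],d[0]))%360, "joint",(np.degrees(np.arctan2(d[1],d[0]))-180-np.degrees(CH[2]))%360)
z=np.load("pics/top7.npz");d=z["d"]
v,u=np.mgrid[160:215,195:245];dd=d[160:215,195:245]
P3=np.array([dpt("top",a,b,c) for a,b,c in zip(u.ravel(),v.ravel(),dd.ravel())])
for lo,hi in ((.118,.132),(.134,.150),(.160,.18)):
    q=P3[(P3[:,2]>lo)&(P3[:,2]<hi)];print(lo,len(q),q.mean(0).round(4),q.min(0).round(3),q.max(0).round(3))
from scipy.optimize import least_squares
p=z["p"]
cv2.imwrite("pics/l7.png",cv2.resize(np.hstack([p[165:205,198:240],np.load("pics/scene7.npz")["p"][195:235,205:247]]),None,fx=9,fy=9,interpolation=cv2.INTER_CUBIC))
E
```

```text
lens [0.599873   0.04702649]
[0.61465033 0.01400925] 0.03617330188255974 294.11157876544934 joint 107.16733028846377
0.118 87 [0.5896 0.038  0.1272] [0.569 0.009 0.119] [0.629 0.075 0.132]
0.134 194 [0.5936 0.0439 0.1415] [0.571 0.02  0.134] [0.624 0.074 0.149]
0.16 149 [0.598  0.0461 0.1713] [0.584 0.031 0.162] [0.614 0.06  0.179]
```

View pics/l7.png

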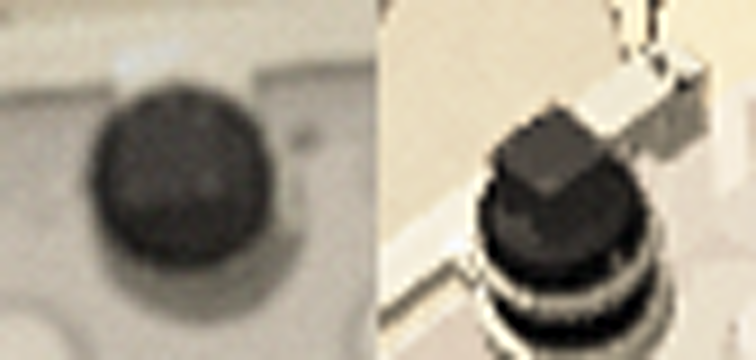

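```bash
cat >> h.py <<'E'
L=np.array([.5995,.0468])
def bp(phi,g=0,r=.046):
    t=np.radians(phi);er=np.array([np.cos(t),np.sin(t)]);et=np.array([-np.sin(t),np.cos(t)])
    return L+r*er+(.012+g)*et, t-np.pi/2
E
python3 - <<'E'
from h import *
q,ps=bp(294.5,.007)
for ph in np.arange(294.5,180,-10): print(ph, np.round(ctrl.ik(P(*bp(ph)[0],.1205),ori(bp(ph)[1]))[[0,4,5]],2),end=' ')
effector.grip(0,10)
ctrl.move_to(P(.50,-.02,.22),ori(ps)); st()
go(*q,.20,psi=ps,v=.2); st()
print(go(*q,.1205,v=.1,sf=6)); st()
p,d=eyes.snapshot("scene");cv2.imwrite("pics/r1.png",cv2.resize(p[150:250,170:300],None,fx=6,fy=6,interpolation=cv2.INTER_CUBIC))
p,d=eyes.snapshot("top");cv2.imwrite("pics/r1t.png",p)
E
```

```text
294.5 [-0.09  1.22 -2.09] 284.5 [-0.1   1.21 -1.93] 274.5 [-0.11  1.2  -1.76] 264.5 [-0.11  1.19 -1.59] 254.5 [-0.12  1.19 -1.42] 244.5 [-0.12  1.18 -1.24] 234.5 [-0.12  1.17 -1.07] 224.5 [-0.11  1.17 -0.89] 214.5 [-0.1   1.16 -0.71] 204.5 [-0.09  1.16 -0.52] 194.5 [-0.08  1.15 -0.34] 184.5 [-0.07  1.15 -0.15] t 94.3 pos [ 0.4999 -0.0202  0.2199] w 0.0 F [0.9 0.6 0. ] q6 -2.18
t 95.16 pos [0.6353 0.0127 0.1999] w 0.0005 F [ 0.1 -1.2  0.5] q6 -2.09
False
t 96.1 pos [0.6361 0.0128 0.1212] w 0.0006 F [-1.1  0.6  0.1] q6 -2.09
```

View pics/r1.png

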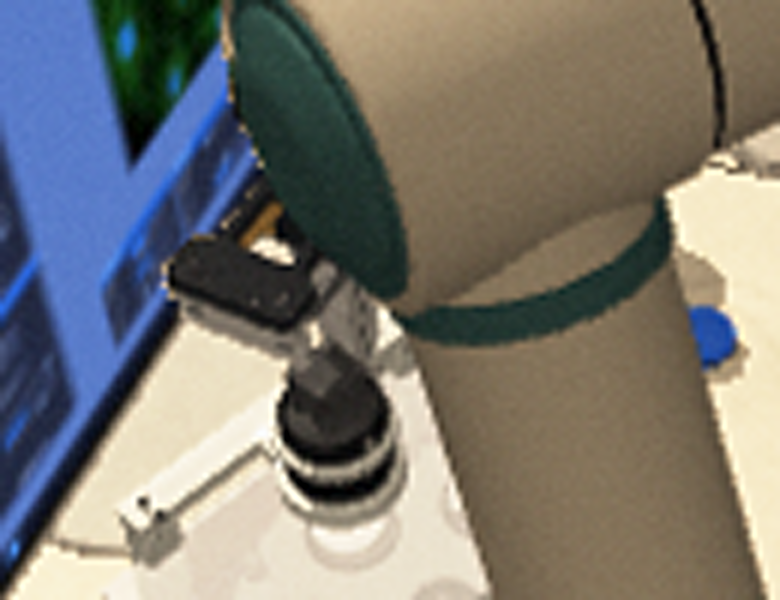

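View pics/r1t.png

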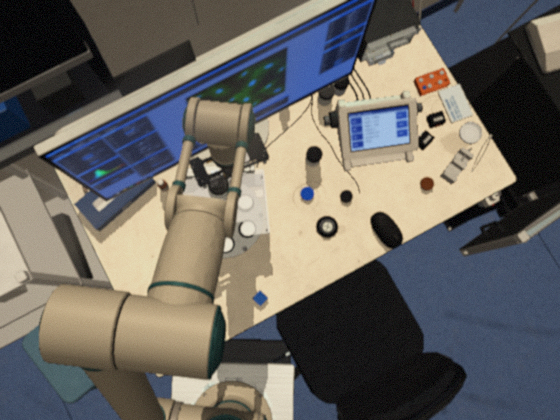

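```bash
python3 - <<'E'
from h import *
q,ps=bp(294.5,0); go(*q,.1205,psi=ps,v=.06,sf=25)
for ph in np.arange(284.5,195,-10):
    q,ps=bp(ph); r=go(*q,.1205,psi=ps,v=.08,sf=25)
    s=ctrl.sense();print(round(ph,1),r,np.round(s["contact_force"],1),round(s["torque"][2],2))
    if r: break
st()
p,d=eyes.snapshot("scene");cv2.imwrite("pics/r2.png",cv2.resize(p[180:260,180:280],None,fx=7,fy=7,interpolation=cv2.INTER_CUBIC))
E
```

```text
284.5 False [1.5 0.3 1.1] 0.0
274.5 False [0.7 0.1 1.4] 0.01
264.5 False [ 0.3 -0.2  0.7] -0.05
254.5 False [ 2.  -0.1  0.7] -0.01
244.5 False [ 1.  -0.5  1.2] 0.02
234.5 False [1.5 0.  0.6] 0.04
224.5 False [ 1.2 -0.1  0.3] -0.02
214.5 False [ 1.9  0.1 -0.1] -0.03
204.5 False [ 1.  -1.  -0.3] 0.0
t 99.39 pos [0.5627 0.0167 0.1204] w 0.0004 F [ 1.  -1.  -0.3] q6 -0.53
```

View pics/r2.png

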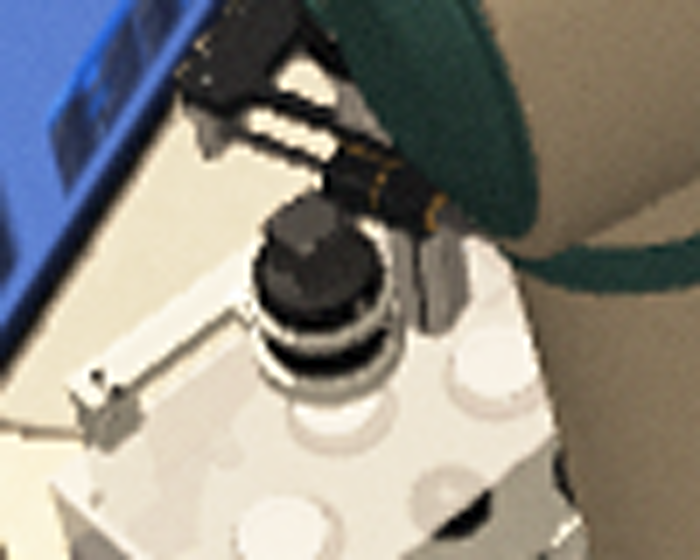

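```bash
python3 - <<'E'
from h import *
q,ps=bp(204.5,0); q2,_=bp(204.5,.005)
go(*q2,.1205,v=.1); go(*q2,.16,v=.2); 
go(.42,-.12,.20,v=.3); st()
snap(8)
p=cv2.imread("pics/top8.png");q=cv2.imread("pics/scene8.png")
cv2.imwrite("pics/l8.png",cv2.resize(np.hstack([p[165:205,198:240],q[195:235,205:247]]),None,fx=9,fy=9,interpolation=cv2.INTER_CUBIC))
for ph in (294,250,204.5,187):
  for n in C:
    t=np.radians(ph);print(ph,n,proj(n,[L[0]+.037*np.cos(t),L[1]+.037*np.sin(t),.1255]).round(1))
E
```

```text
t 100.86 pos [ 0.4201 -0.1198  0.1995] w 0.0001 F [ 0.6  0.6 -0.4] q6 -0.86
294 scene [232.8 212.8]
294 top [231.5 180. ]
250 scene [238.5 218.5]
250 top [231.5 190.7]
204.5 scene [237.2 226.3]
204.5 top [223.5 198.6]
187 scene [234.8 228.8]
187 top [219.2 199.7]
```

View pics/l8.png

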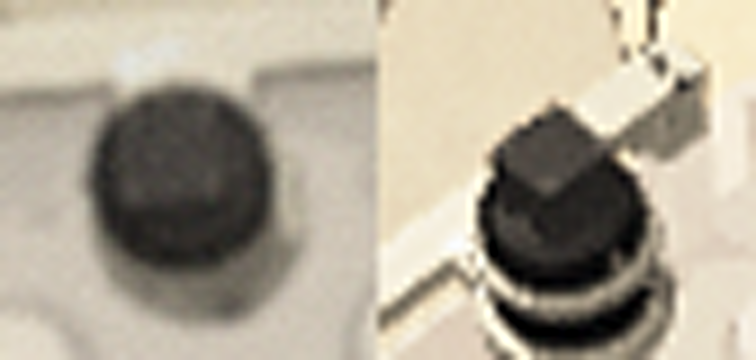

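```bash
python3 - <<'E'
from h import *
q2,ps=bp(204.5,.006)
go(*q2,.16,psi=ps,v=.3); print(go(*q2,.1205,v=.15,sf=6))
for ph in (204.5,197,190,np.degrees(CH[2])+180+1):
    q,ps=bp(ph); r=go(*q,.1205,psi=ps,v=.06,sf=25); print(r)
st()
q2,ps=bp(ph,.006);go(*q2,.1205,v=.1); go(*q2,.16,v=.2); 
go(.42,-.12,.20,v=.3)
snap(9)
p=cv2.imread("pics/top9.png");q=cv2.imread("pics/scene9.png")
cv2.imwrite("pics/l9.png",cv2.resize(np.hstack([p[165:205,198:240],q[195:235,205:247]]),None,fx=9,fy=9,interpolation=cv2.INTER_CUBIC))
t=CH[2]+np.pi
for n in C: print(n,"line",proj(n,[L[0]+.027*np.cos(t),L[1]+.027*np.sin(t),.136]).round(1),"thumb tip",proj(n,[L[0]+.036*np.cos(t),L[1]+.036*np.sin(t),.1275]).round(1))
d=np.load("pics/top9.npz")["d"];print((d[192:204,212:230]*1000).astype(int))
E
```

```text
False
False
False
False
False
t 103.25 pos [0.5558 0.0284 0.1206] w 0.0002 F [ 0.4 -1.7  1.8] q6 -0.22
scene line [232.1 224.7] thumb tip [234.5 228.2]
top line [218.5 195. ] thumb tip [219.1 199.2]
[[1360 1360 1356 1359 1363 1362 1360 1358 1363 1355 1361 1362 1365 1362
  1379 1374 1378 1405]
 [1360 1357 1357 1360 1369 1358 1362 1361 1359 1358 1357 1359 1367 1374
  1368 1380 1407 1403]
 [1371 1361 1357 1362 1361 1364 1358 1361 1364 1360 1362 1370 1373 1370
  1374 1404 1401 1404]
 [1379 1370 1374 1365 1364 1365 1361 1362 1366 1367 1371 1369 1373 1379
  1399 1404 1407 1402]
 [1374 1374 1375 1374 1367 1370 1372 1371 1373 1369 1373 1375 1377 1403
  1398 1398 1401 1439]
 [1401 1396 1404 1373 1371 1372 1376 1377 1373 1383 1378 1407 1402 1401
  1401 1403 1412 1437]
 [1405 1400 1399 1399 1400 1399 1400 1369 1372 1404 1404 1401 1400 1404
  1399 1413 1443 1441]
 [1440 1409 1406 1399 1399 1398 1371 1377 1375 1402 1400 1403 1406 1407
  1435 1434 1433 1436]
 [1441 1432 1439 1434 1406 1400 1370 1362 1369 1374 1409 1414 1438 1437
  1434 1439 1431 1438]
 [1434 1431 1429 1434 1437 1437 1372 1370 1372 1433 1435 1436 1429 1436
  1431 1432 1439 1434]
 [1434 1434 1437 1438 1431 1433 1441 1434 1432 1434 1436 1429 1430 1437
  1433 1434 1433 1434]
 [1431 1433 1435 1435 1436 1438 1436 1438 1432 1432 1434 1434 1437 1431
  1432 1437 1438 1437]]
```

View pics/l9.png

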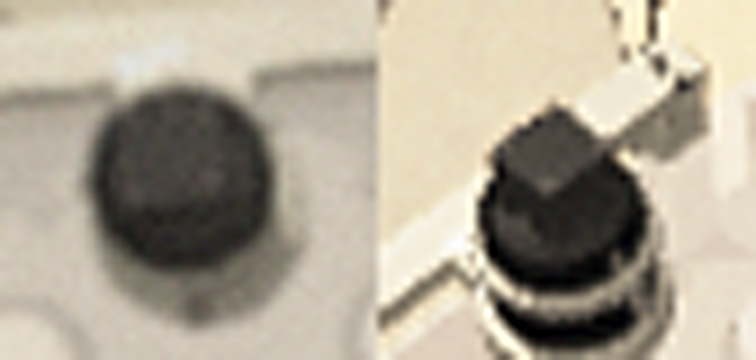

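```bash
python3 - <<'E'
from h import *
a=[cv2.imread(f"pics/scene{k}.png")[215:239,218:246] for k in (7,8,9)]
cv2.imwrite("pics/z9.png",cv2.resize(np.vstack([np.hstack(a[:2]),np.hstack([a[2],cv2.convertScaleAbs(cv2.absdiff(a[2],a[0]),alpha=2)])]),None,fx=12,fy=12,interpolation=cv2.INTER_NEAREST))
g=[cv2.imread(f"pics/top{k}.png").astype(float).sum(2) for k in (3,4,5,7,9)]
d=np.mean(g[:4],0)-g[4]; w=np.clip(d[195:204,213:226],0,None); w[w<60]=0
v,u=np.mgrid[195:204,213:226];print((w).astype(int));print((w*u).sum()/w.sum(),(w*v).sum()/w.sum())
E
```

```text
[[ 0  0  0  0  0  0  0  0  0  0  0  0  0]
 [ 0  0  0  0  0  0  0  0  0  0  0  0  0]
 [ 0  0  0  0  0  0  0  0  0  0  0  0  0]
 [ 0  0  0  0  0  0  0  0  0  0  0  0  0]
 [ 0  0  0  0  0  0 69  0  0  0  0  0  0]
 [ 0  0  0  0  0  0 67  0  0  0  0  0  0]
 [ 0  0  0  0  0  0  0  0  0  0  0  0  0]
 [ 0  0  0  0  0  0  0  0  0  0  0  0  0]
 [ 0  0  0  0  0  0  0  0  0  0  0  0  0]]
219.0 199.49264705882354
```

View pics/z9.png

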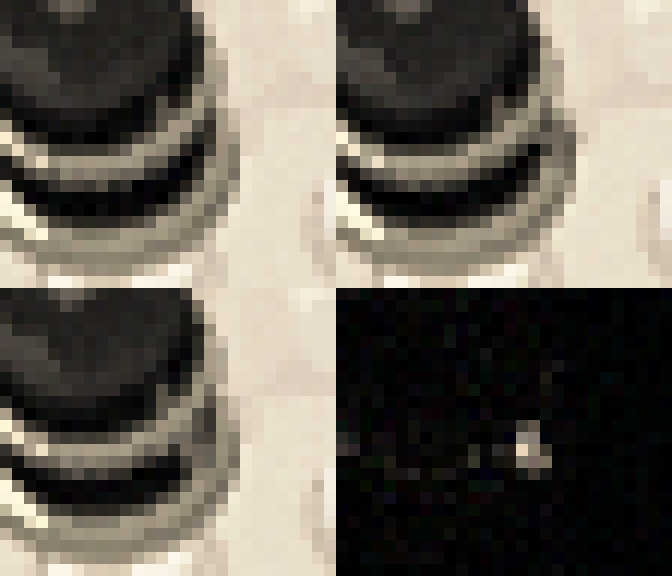

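```bash
python3 - <<'E'
from h import *
ctrl.move_to(P(.2,-.4,.2),ori(CH[2])); st()
snap(10)
p=cv2.imread("pics/top10.png");q=cv2.imread("pics/scene10.png")
cv2.imwrite("pics/f10.png",cv2.resize(np.hstack([p[140:290,160:410],q[190:340,190:340]]),None,fx=2,fy=2,interpolation=cv2.INTER_CUBIC))
E
```

```text
t 106.11 pos [ 0.2008 -0.3995  0.1999] w 0.0007 F [ 0.1 -0.5 -0. ] q6 0.19
```

View pics/f10.png

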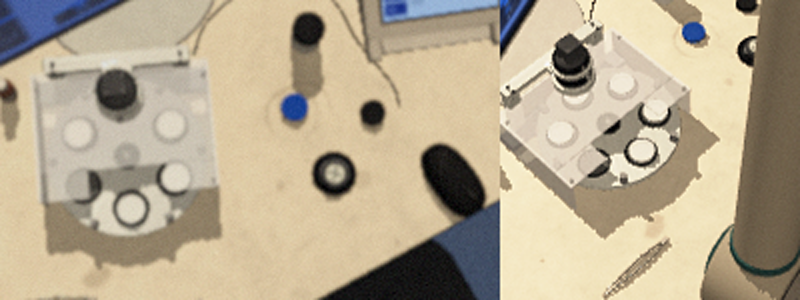

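The last pictures show all five dishes in nests, with one under the lens at about scene px (230,237). The target is in its stand at top px (327,227), and the bystanders haven't moved. Handing in.

```bash
python3 - <<'E'
from h import *
print(ctrl.hand_in())
E
```

```text
the job is handed in; nothing more can be done
None
```

I handed the job in at about 106 s with every step done, in the order asked.

- **Focus target:** it is back in its stand; contact came at floor height, not rim height. I set it down once on the open desk on the way, to check the cameras against the arm.
- **Dishes:** all five from the open desk are loaded, each in its own nest. Each one touched down within 0.1 mm of nest-floor height. One was knocked about 25 mm aside early on; I spotted it in a picture and picked it up from its new place. I saw no sign of the grip slackening.
- **Table:** four clicks anticlockwise. The last pictures show it clicked in, with a dish under the lens and the sixth nest empty.
- **Aperture ring:** I pushed the thumbscrew from about 107° to 0. In both views it lies within about 0.2 px (1–2°) of the place worked out for "under the white line". The line itself is only a pixel or two wide in the pictures, so that is as fine as I could check.
- **Fixed rings and bystanders:** the planned path kept the fingers clear of both fixed rings, and the forces stayed under about 3 N. The dust cap, mouse, objective case and bottle look unmoved.

The two cameras disagreed by up to 3 mm at first. I corrected this with a squeeze-centred reference position, after which they agreed to within about 1–2 mm. No check failed.

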